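Seat the bamboo board on its stud and put the push dispenser back

ROBOT

A 6-joint arm with a two-finger parallel gripper is mounted at the origin on the work surface. World frame = base frame: x ahead of the robot, y to its left, z up, the work surface at z = 0. Lengths are in mm, angles in rad, forces in N, time in s.
With the tool pointing down it reaches from about 300 to 775 mm from the base axis. Payload 14.6 kg.
Tool frame: the origin (TCP) lies at the centre of the arm's flange, where the gripper is bolted on; the fingertips stand 199 mm ahead of it and the grasp point (between the pads) lies 180 mm ahead of it; z points along the fingers, y is the line along which they close (so a half turn about z gives the same grasp; the last joint's range is limited). The gripper opens to 94 mm and grips with 3 to 60 N. Pads are 16 mm wide; open, the fingers measure 119 mm over their backs; the gripper's body (75 mm by 177 mm) begins 78 mm behind the grasp point.
Start: joints at [-0.067, 0.3, 1.521, -0, 1.321, -0.067], TCP at [549.992, -0.002, 404.646] pointing down, gripper open.
Joint ranges: [-3.03, 3.03], [-0.79, 2.21], [0.23, 2.52], [-1.04, 4.18], [0, 3.07], [-2.55, 2.55]. Speed limits (rad/s): [2.22, 2.22, 2.57, 3.14, 3.14, 3.14].

INTERFACE

Orientations are given as [roll, pitch, yaw] about the fixed x, y, z axes, in that order (R = Rz(yaw) Ry(pitch) Rx(roll)).
In Python, from cell import manip, optics, workorder gives the robot as it stands.
- The arm moves only by the tool step_arm, never from a script. Its argument "increments" is a list that holds one entry, the list of rows, each a list of 7 numbers: the turn, a rotation vector about the tool's x, y, z as a fraction of full scale, then the shift along the tool's x, y, z as a fraction of full scale, then the closure, from -1 (fully open) to 1 (shut). In form: [[[wx, wy, wz, tx, ty, tz, fingers], ...]]. A call has 1 to 5 rows; each row shifts and turns the commanded pose from where the row before left it, along the tool's axes as they then stand; what a row does not reach is not made up. Full scale, the value 1, is 40 mm for a shift and 45 degrees for a turn. A row lasts 1/10 s, in which the tool goes at most 50 mm and 8.59 degrees, less where a joint would pass 70% of its speed; a pose out of reach is approached as far as the arm can. A call with a number of a shift or a turn outside -1 to 1 is refused whole. A call with a gripper value outside its range is refused whole. The fingers move at their own pace and stop on an object; "newtons" is the grip in N (left out, the last holds). Time passes only in rows, so rows that do not move let the fingers close. It gives the time, the measured TCP pose, the force, the opening and the grip force at its end, in the units of the state.
- manip.read_state(): the state, without advancing time (a new reading comes with each control period).
- optics.camera(name): name is "scene" or "side" or "wrist"; returns a dict with "frame" (480x640x3 uint8, red, green, blue), "range_z" (480x640 float32, mm along the optical axis (not along the pixel's ray), 0 where there is no reading), "mtx" (3x3 intrinsics, pixels), "cam_to_world" (4x4, takes a point from camera to world coordinates). Camera axes: x right, y down, z forward; pixel columns grow to the right and rows downward; lengths in mm; the calibration is good to about 2 mm. A picture is of the moment at which its call begins.
- workorder.sign_off(): hands the job in; it is judged then, once.
The state is a dict: "clock": time; "joints": joint angles; "qd": joint speeds; "effort": joint torques, N m; "eef_pos": TCP position; "eef_rot": TCP orientation; "wrist_force": force on the tool from outside, world axes, zero at the start; "moment": the same for the moment, N m; "finger_gap": finger opening in mm; "finger_force": force on a finger pad.
Only numpy, scipy, OpenCV 4.12 (cv2) and the standard library are available. Lean on these libraries where they do the work, as an engineer would, in place of code of your own. Each camera call takes 0.05 s, during which the arm holds its last target. There are 200 camera calls.

TASK

The bamboo board of the dispenser tray has been left askew, riding up on the tray's locating stud. Slide it, without lifting it off the tray, until its hole drops over the stud and it lies flat with its long edge square along the tray's rear upstand; then set the push dispenser down on the board, upright, its whole base on the wood and clear of the hole, without dropping it. Leave the other things on the ledge where they are.

Things in the scene. Friction and masses are not known exactly. Their poses are not given: they have to be found in the camera images.
- tray: Aluminium tray screwed to the ledge, 180 mm (its x) by 320 mm (its y), sheet 3 mm thick. Origin: centre of its underside; x points away from the robot to the rear upstand, y along it to the left. The upstand is a straight wall, 40 mm high above the ledge, along the rear edge, inner face at x = +87 mm; the other edges are open. The locating stud stands at x = +25, y = +70 mm.
- stud_top (a point): Centre of the top of the locating stud, a fixed steel pin of 16 mm diameter with a bevelled top, 12 mm high above the tray's floor (15 mm above the ledge). Axes as the tray's. At the start it is hidden under the board, and props it up.
- board_mid (a point): Centre (half-way up) of the loose bamboo board, 120 mm (its x) by 200 mm (its y) by 9 mm, 0.16 kg, grooved top. It starts within 0.25 rad of the tray's axes, propped by the stud between its middle and its hole, its hole end or rear edge up, 20 to 40 mm short of the upstand, and 20 to 50 mm too far left. It slides under 1 to 2 N. Seated: flat, rear edge about 2 mm off the upstand.
- board_hole (a point): Centre, half-way up, of the board's only hole: round, 24 mm wide, 65 mm from the board's centre along its +y (left), on its middle line; it fits the stud with 4 mm of play all round. Seated, the stud stands 3 mm proud of the board's top. Axes as the board's.
- dispenser_mid (a point): Centre (half-way up) of the white hard-plastic push dispenser, round, upright, 136 mm tall, 0.22 kg. Above its base: body 60 mm diameter to 86 mm, shoulder to 96, neck 26 mm diameter, rigid cap 46 mm diameter from 108 to 136 mm. It can be gripped on cap or body; the pump does not move. It stands on the ledge left or right of the tray.
- vial_mid (a point): Bystander: centre of a frosted glass vial with black cap, 46 mm diameter, 96 mm tall, on the ledge on the other side of the tray from the dispenser.
- tin_mid (a point): Bystander: centre of a closed silver aluminium bandage tin, 67 by 100 by 31 mm, lying left of the tray.
- roller_mid (a point): Bystander: middle of a pink silicone ice roller lying right of the tray, 175 mm long, roller 48 mm diameter, handle 26 mm.
- coaster_mid (a point): Bystander: centre of a round bamboo coaster without a hole, 96 mm diameter, 9 mm thick, lying behind the tray.
Mind the look-alikes: they are no part of the job. Leave any red look-alike of the part that bears board_mid alone. What is shaped like the part that bears dispenser_mid but purple is not meant.

How it is judged:
By the outcome, as a careful person would: the job done as asked, in the order asked, and still so for the second after the job is handed in, with the robot touching nothing.
It also fails if it takes over 64 s, if anything falls off the work surface, if the arm or the gripper's body presses on something with over 40 N, if the wrist force passes 120 N, or if a joint passes its speed limit or range.

## Working session

There is one attempt and no reset: what is moved stays moved. The work goes in short steps, Python scripts to look and compute and a tool call to move; the robot and the scene stay as the last step left them, time stands still between calls to the robot, and variables do not carry over. Pictures are saved under pics/ and viewed, at most 10 in all, crops included, and the job is handed in when it is done.

Besides the shell and the picture viewer there is one more tool, called after "Call:" as name(argument=value, ...), one argument or row to a line, values as JSON. step_arm: Moves the arm, as the interface text tells. Its arguments: {"type":"object","properties":{"increments":{"type":"array","items":{"type":"array","items":{"type":"array","items":{"type":"number"}}}},"newtons":{"type":"number"}},"required":["increments"]}

```bash
ls; mkdir -p pics; cat > h.py <<'E'
import numpy as np, cv2
from cell import manip, optics, workorder
def grab(n):
    c=optics.camera(n); return c
def save(c,f): cv2.imwrite('pics/'+f,cv2.cvtColor(c['frame'],cv2.COLOR_RGB2BGR))
def world(c):
    K=c['mtx'];T=c['cam_to_world'];z=c['range_z']
    v,u=np.mgrid[:480,:640]
    p=np.stack([(u-K[0,2])/K[0,0]*z,(v-K[1,2])/K[1,1]*z,z],-1)
    return p@T[:3,:3].T+T[:3,3]
E
python3 - <<'E'
from h import *
s=manip.read_state();print(s)
ims=[]
for n in('scene','side'):
    c=grab(n);np.save(n,c,allow_pickle=True);ims.append(c['frame']);print(n,c['cam_to_world'].round(2).tolist(),c['mtx'].round(1).tolist());save(c,n+'0.png')
E
```

```text
pics
{'clock': 0.0, 'joints': array([-6.66155412e-02,  3.00487868e-01,  1.52160323e+00, -8.59924506e-06,
        1.32071753e+00, -6.65925128e-02]), 'qd': array([-6.11464023e-04,  1.66194114e-03,  7.93990938e-05, -2.06107143e-03,
       -1.17008127e-03,  7.04412728e-05]), 'effort': array([-1.53750298e-03, -5.31805658e+01, -3.52735734e+01,  7.07558286e-02,
        2.43994006e-02, -4.79655944e-05]), 'eef_pos': array([ 5.49964150e+02, -9.68589147e-03,  4.04067624e+02]), 'eef_rot': array([-3.14037882e+00, -7.26042626e-05,  1.57077539e+00]), 'wrist_force': array([0.71827057, 0.12919642, 0.43284933]), 'moment': array([-0.0415179 , -0.03839157, -0.01974151]), 'finger_force': 0.0, 'finger_gap': 93.94031132726401}
scene [[0.34, 0.78, -0.53, 1162.85], [0.94, -0.29, 0.19, -170.3], [-0.01, -0.56, -0.83, 1052.42], [0.0, 0.0, 0.0, 1.0]] [[492.8, 0.0, 319.3], [0.0, 492.8, 238.3], [0.0, 0.0, 1.0]]
side [[-0.98, -0.13, 0.13, 378.24], [-0.18, 0.64, -0.74, 976.99], [0.01, -0.76, -0.66, 870.84], [0.0, 0.0, 0.0, 1.0]] [[568.2, 0.0, 328.6], [0.0, 568.2, 242.8], [0.0, 0.0, 1.0]]
```

View pics/scene0.png

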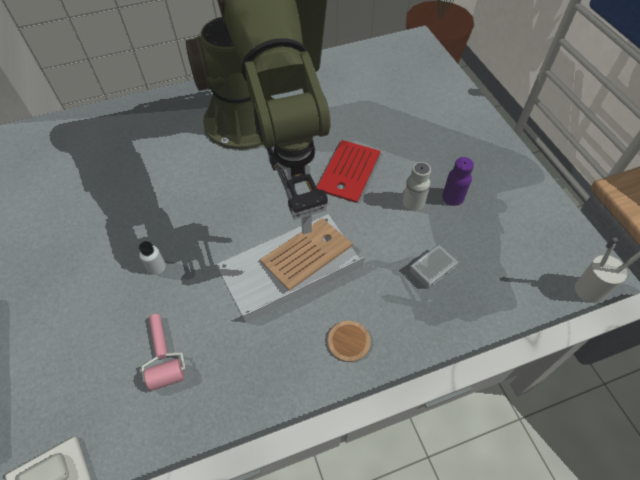

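View pics/side0.png

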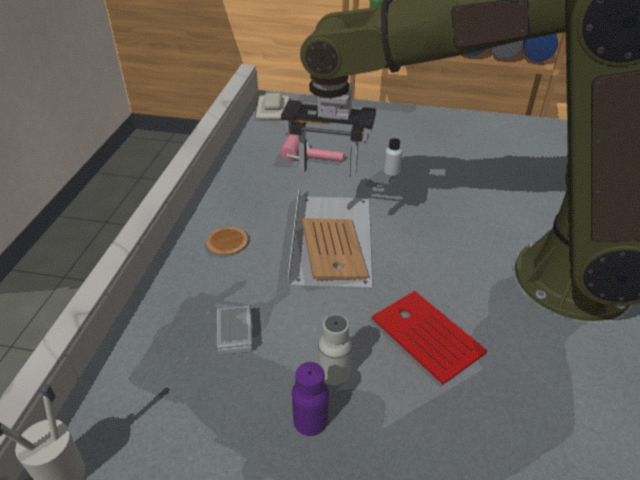

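The pictures show these things:
- **Scene view:** the bamboo board is at (305,253) on the tray, with its hole at about (327,238). The white dispenser is at (418,187), and the vial with its black cap is at (150,258).
- **Look-alikes:** the purple bottle at (458,182) and the red board at (350,170) are not meant. The white round one with a cap at (418,187), or (335,340) in the side view, fits the description of the dispenser. The bamboo board on the tray is the one meant.

Next I'll measure them, and make an enlarged crop to confirm.

```bash
cat > m.py <<'E'
from h import *
def boardmeas(c,tag):
    P=world(c);hsv=cv2.cvtColor(c['frame'],cv2.COLOR_RGB2HSV)
    m=((hsv[...,0]>8)&(hsv[...,0]<25)&(hsv[...,1]>70)&(c['range_z']>0)&(P[...,2]>3)&(P[...,2]<60)&(P[...,0]>300)&(P[...,0]<700)&(abs(P[...,1])<250)).astype(np.uint8)
    n,l,st,ce=cv2.connectedComponentsWithStats(cv2.morphologyEx(m,cv2.MORPH_CLOSE,np.ones((3,3))))
    for i in range(1,n):
        if st[i,4]<500: continue
        q=P[(l==i)&(m>0)]
        A=np.c_[q[:,:2],np.ones(len(q))];k=np.linalg.lstsq(A,q[:,2],rcond=None)[0]
        r=q[:,2]-A@k;g=abs(r)<4;k=np.linalg.lstsq(A[g],q[g,2],rcond=None)[0];q=q[g]
        rect=cv2.minAreaRect(q[:,:2].astype(np.float32))
        print(tag,'bamboo px',ce[i].round(),'n',st[i,4],'rect',np.round(rect[0],1),np.round(rect[1],1),round(rect[2],1),'slope',k[:2].round(3),'z at mid',round(float(np.r_[rect[0],1]@k),1),'box',cv2.boxPoints(rect).round().tolist())
if __name__=='__main__':
    for n in('scene','side'):
        c=np.load(n+'.npy',allow_pickle=True).item();boardmeas(c,n)
        P=world(c);hsv=cv2.cvtColor(c['frame'],cv2.COLOR_RGB2HSV)
        for nm,m in (('stuff',(P[...,2]>20)&(P[...,2]<200)&(c['range_z']>0)&(P[...,0]>250)&(P[...,0]<800)&(abs(P[...,1])<450)),):
            nn,l,st,ce=cv2.connectedComponentsWithStats(m.astype(np.uint8))
            for i in range(1,nn):
                if st[i,4]<60: continue
                q=P[l==i];t=q[q[:,2]>q[:,2].max()-6]
                print(n,nm,ce[i].round(),st[i,4],'lo',q.min(0).round(),'hi',q.max(0).round(),'top c',((t.min(0)+t.max(0))/2).round(1),'rgb',np.median(c['frame'][l==i],0))
        # tray: bright grey near board
        m=((hsv[...,1]<35)&(hsv[...,2]>140)&(P[...,0]>380)&(P[...,0]<720)&(abs(P[...,1])<260)&(P[...,2]<15)).astype(np.uint8)
        nn,l,st,ce=cv2.connectedComponentsWithStats(m);i=1+st[1:,4].argmax();q=P[l==i];r=cv2.minAreaRect(q[:,:2].astype(np.float32))
        print(n,'tray',ce[i].round(),st[i,4],r,cv2.boxPoints(r).round().tolist(),q[:,2].mean())
    a=np.load('scene.npy',allow_pickle=True).item()['frame'];b=np.load('side.npy',allow_pickle=True).item()['frame']
    f=lambda x:cv2.resize(x,(400,400),interpolation=cv2.INTER_CUBIC)
    o=np.vstack([np.hstack([f(a[140:300,220:380]),f(b[190:350,260:420])]),])
    o2=cv2.resize(a[150:220,390:490],(800,200)) if 0 else cv2.resize(a[150:220,340:490],(428,200))
    o=np.vstack([o,np.hstack([o2,np.zeros((200,372,3),np.uint8)])])
    cv2.imwrite('pics/crop0.png',o[...,::-1])
E
python3 m.py
```

```text
scene bamboo px [305. 254.] n 3001 rect [533.5  18.3] [121.4 201.4] 19.2 slope [0.132 0.045] z at mid 19.2 box [[443.0, 93.0], [509.0, -97.0], [624.0, -57.0], [558.0, 133.0]]
scene stuff [456. 181.] 640 lo [472. 421.  20.] hi [530. 450. 141.] top c [496.6 440.3 138. ] rgb [50. 36. 63.]
scene stuff [418. 185.] 891 lo [452. 313.  20.] hi [506. 373. 140.] top c [474.8 344.8 137.5] rgb [94. 97. 94.]
scene stuff [314. 261.] 1490 lo [503. -72.  20.] hi [624. 132.  33.] top c [575.   33.2  29.6] rgb [157. 128.  99.]
scene stuff [150. 256.] 512 lo [ 420. -364.   20.] hi [ 460. -319.   99.] top c [ 435.2 -341.7   96.1] rgb [116.  121.5 121. ]
scene stuff [434. 265.] 1035 lo [635. 238.  20.] hi [727. 350.  36.] top c [682.4 292.5  33.3] rgb [119. 125. 123.]
scene stuff [303. 288.] 626 lo [ 607. -175.   20.] hi [657. 141.  45.] top c [631.5 -16.7  41.9] rgb [112. 115. 115.]
scene stuff [157. 335.] 363 lo [ 575. -379.   20.] hi [ 681. -356.   31.] top c [ 626.2 -366.    28. ] rgb [197. 142. 151.]
scene stuff [164. 373.] 928 lo [ 685. -413.   20.] hi [ 747. -323.   53.] top c [ 723.6 -368.3   50.
[... 765 characters left out ...]
rgb [191. 126. 139.]
side stuff [293. 232.] 212 lo [ 605. -179.   20.] hi [654. 144.  44.] top c [629.1 -16.   41.4] rgb [113.  115.5 116.5]
side stuff [320. 248.] 1606 lo [489. -77.  20.] hi [620. 131.  34.] top c [572.7  36.1  31.1] rgb [149. 114.  82.]
side stuff [233. 327.] 1465 lo [631. 239.  20.] hi [724. 351.  36.] top c [676.3 294.8  33.1] rgb [110. 112. 112.]
side stuff [332. 349.] 2039 lo [442. 322.  20.] hi [516. 450. 141.] top c [482.8 386.2 137.7] rgb [106. 106. 110.]
side tray [345. 223.] 1857 ((532.2622680664062, -32.14012145996094), (158.0069580078125, 325.91754150390625), 8.535303115844727) [[430.0, 117.0], [478.0, -205.0], [635.0, -182.0], [586.0, 141.0]] 3.4468726860202477
```

View pics/crop0.png

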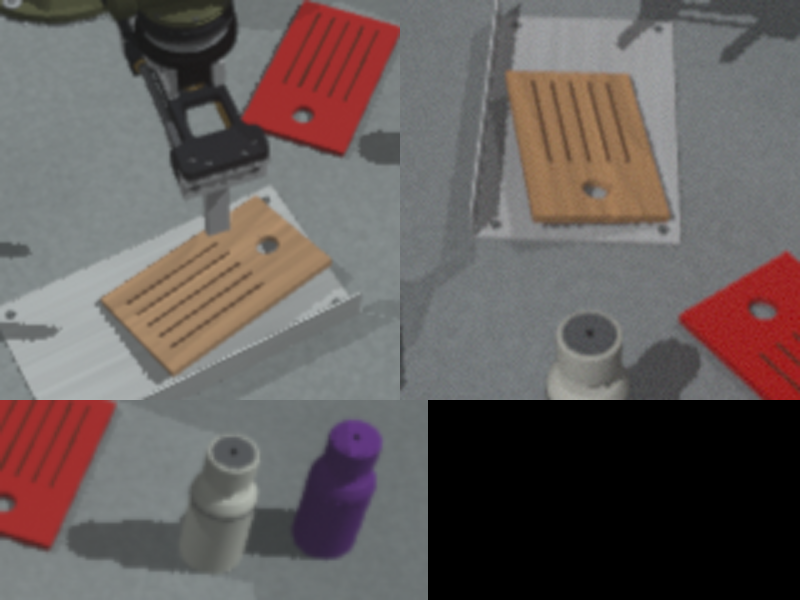

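The enlarged crop confirms the choice. The white dispenser with a grey cap top is the bottle meant, and the purple one beside it is left alone. The bamboo board with its hole toward the left end is on the tray, and the red one is off it. I'll refine the tray fit from the upstand, then plan the push.

```bash
cat > t.py <<'E'
from h import *
from scipy.spatial.transform import Rotation as Rot
def trayfit():
    q=[]
    for n in('scene','side'):
        c=np.load(n+'.npy',allow_pickle=True).item();P=world(c)
        m=(P[...,2]>37)&(P[...,2]<46)&(P[...,0]>590)&(P[...,0]<670)&(P[...,1]>-190)&(P[...,1]<155)
        p=P[m];vx,vy,x,y=cv2.fitLine(p[:,:2].astype(np.float32),cv2.DIST_HUBER,0,.01,.01).ravel()
        if vy<0:vx,vy=-vx,-vy
        s=(p[:,:2]-[x,y])@[vx,vy];lo,hi=s.min(),s.max();mid=np.array([x,y])+[vx*(lo+hi)/2,vy*(lo+hi)/2]
        yaw=np.arctan2(-vx,vy);C=mid-88.5*np.array([vy,-vx])
        print(n,len(p),'len',hi-lo,'yaw deg',np.degrees(yaw),'C',C);q.append([*C,yaw])
    return np.mean(q,0)
def delta(x,y,z,yawline):
    "fractions from present pose to world target, closing line (tool y) at angle yawline from world x"
    s=manip.read_state();R=Rot.from_euler('xyz',s['eef_rot'])
    a=yawline;T=Rot.from_matrix(np.c_[[-np.sin(a),np.cos(a),0],[np.cos(a),np.sin(a),0],[0,0,-1]])
    w=(R.inv()*T).as_rotvec(degrees=True)/45
    d=np.array([x,y,z])-s['eef_pos']
    print('clock',round(s['clock'],2),'pose',s['eef_pos'].round(1),'turn',w.round(3),'shift (tool now)',(R.inv().apply(d)/40).round(3),'(tool after turn)',(T.inv().apply(d)/40).round(3))
E
python3 - <<'E'
from t import *
t=trayfit();np.save('tray',t);C=t[:2];a=t[2];X=np.array([np.cos(a),np.sin(a)]);Y=np.array([-X[1],X[0]])
print(t)
W=lambda x,y:C+x*X+y*Y
for b in((533.5,18.3),(531.5,18)):print('board in tray',(np.array(b)-C)@X,(np.array(b)-C)@Y)
print('stud',W(25,70))
w=W(0,180);delta(w[0],w[1],300,a);delta(w[0],w[1],206,a)
E
```

```text
scene 164 len 319.5094756214619 yaw deg 8.661217 C [545.06132589 -29.86199676]
side 124 len 321.1035914453524 yaw deg 8.502757 C [542.68572663 -33.1864283 ]
[ 5.43873526e+02 -3.15242125e+01  1.49783932e-01]
board in tray -2.8223849020952474 50.814332079292065
board in tray -4.8447589355623935 50.81614004992922
stud [558.14789577  41.4226337 ]
clock 0.1 pose [550.   -0.  404.2] turn [-0.001 -0.    -0.191] shift (tool now) [ 3.662 -0.822  2.605] (tool after turn) [ 3.744 -0.269  2.604]
clock 0.1 pose [550.   -0.  404.2] turn [-0.001 -0.    -0.191] shift (tool now) [ 3.661 -0.819  4.955] (tool after turn) [ 3.744 -0.269  4.954]
```

Call:
step_arm(
  increments=[
    [[0, 0, -0.19, 0, 0, 0, -1], [0, 0, 0, 0.936, -0.067, 0.65, -1], [0, 0, 0, 0.936, -0.067, 0.65, -1], [0, 0, 0, 0.936, -0.067, 0.65, -1], [0, 0, 0, 0.936, -0.067, 0.65, -1]],
  ],
)

```text
clock: 0.6
eef_pos: [516.5, 147.8, 299.5]
eef_rot: [-3.141, 0.0, 1.72]
wrist_force: [-0.6, 0.5, 1.2]
finger_gap: 94.0
finger_force: 0.0
```

Call:
step_arm(
  increments=[
    [[0, 0, 0, 0, 0, 0.8, -1], [0, 0, 0, 0, 0, 0.8, -1], [0, 0, 0, 0, 0, 0.5, -1], [0, 0, 0, 0, 0, 0, -1], [0, 0, 0, 0, 0, 0, -1]],
  ],
)

```text
clock: 1.1
eef_pos: [517.3, 146.5, 217.1]
eef_rot: [-3.141, 0.0, 1.72]
wrist_force: [0.0, 0.7, 0.2]
finger_gap: 94.0
finger_force: 0.0
```

```bash
cat > b.py <<'E'
from t import *
t=np.load('tray.npy');C=t[:2];a=t[2];X=np.array([np.cos(a),np.sin(a)]);Y=np.array([-X[1],X[0]])
W=lambda x,y:C+x*X+y*Y
TR=lambda p:np.round([(np.array(p[:2])-C)@X,(np.array(p[:2])-C)@Y],1)
E
python3 - <<'E'
from b import *
s=manip.read_state();print(s['eef_pos'],TR(s['eef_pos']),s['wrist_force'].round(2),s['finger_gap'])
w=W(0,113);delta(w[0],w[1],206,a)
E
```

```text
[517.28741693 146.4950075  217.07351656] [  0.3 180. ] [0.01 0.65 0.25] 94.00342204070785
clock 1.1 pose [517.3 146.5 217.1] turn [-0.     0.    -0.001] shift (tool now) [-1.675 -0.006  0.277] (tool after turn) [-1.675 -0.007  0.277]
```

Call:
step_arm(
  increments=[
    [[0, 0, 0, 0, 0, 0.27, -1], [0, 0, 0, -0.3, 0, 0, -1], [0, 0, 0, -0.3, 0, 0, -1], [0, 0, 0, -0.3, 0, 0, -1], [0, 0, 0, -0.3, 0, 0, -1]],
  ],
)

```text
clock: 1.6
eef_pos: [524.5, 97.7, 206.2]
eef_rot: [3.141, -0.0, 1.719]
wrist_force: [-1.4, 1.4, 0.3]
finger_gap: 94.0
finger_force: 0.6
```

Call:
step_arm(
  increments=[
    [[0, 0, 0, -0.15, 0, 0, -1], [0, 0, 0, -0.15, 0, 0, -1], [0, 0, 0, -0.1, 0, 0, -1], [0, 0, 0, 0, 0, 0, -1], [0, 0, 0, 0, 0, 0, -1]],
  ],
)

```text
clock: 2.1
eef_pos: [526.7, 83.3, 205.9]
eef_rot: [3.141, 0.0, 1.72]
wrist_force: [0.4, -0.9, -0.6]
finger_gap: 94.2
finger_force: 0.0
```

```bash
python3 - <<'E'
from b import *
from m import boardmeas
s=manip.read_state();print(s['eef_pos'],TR(s['eef_pos']),s['wrist_force'].round(2))
for n in('scene','side'):
    c=grab(n);boardmeas(c,n);save(c,n+'1.png')
E
```

```text
[526.65996279  83.29618812 205.85922265] [1.000e-01 1.161e+02] [ 0.45 -0.92 -0.56]
scene bamboo px [293. 261.] n 3059 rect [544.8 -14.3] [122.1 202.9] 23.5 slope [0.125 0.054] z at mid 18.8 box [[448.0, 54.0], [529.0, -132.0], [641.0, -83.0], [560.0, 103.0]]
side bamboo px [331. 253.] n 1120 rect [526.7  42.8] [105.3  91.7] 18.7 slope [0.12  0.045] z at mid 21.2 box [[462.0, 69.0], [492.0, -17.0], [591.0, 16.0], [562.0, 103.0]]
```

Call:
step_arm(
  increments=[
    [[0, 0, 0, 0.5, 0, 0, -1], [0, 0, -0.19, 0, 0, -0.8, -1], [0, 0, -0.19, 0, 0, -0.8, -1], [0, 0, -0.19, 0, 0, 0, -1], [0, 0, -0.19, 0, 0, 0, -1]],
  ],
)

```text
clock: 2.7
eef_pos: [523.7, 103.3, 270.9]
eef_rot: [3.14, 0.001, 2.324]
wrist_force: [-0.6, -0.4, -0.9]
finger_gap: 94.3
finger_force: 0.0
```

Call:
step_arm(
  increments=[
    [[0, 0, -0.19, 0, 0, 0, -1], [0, 0, -0.19, 0, 0, 0, -1], [0, 0, -0.19, 0, 0, 0, -1], [0, 0, -0.19, 0, 0, 0, -1], [0, 0, -0.19, 0, 0, 0, -1]],
  ],
)

```text
clock: 3.2
eef_pos: [523.6, 103.3, 269.8]
eef_rot: [-3.142, 0.0, 3.07]
wrist_force: [0.4, 0.0, -1.0]
finger_gap: 93.9
finger_force: 0.0
```

Call:
step_arm(
  increments=[
    [[0, 0, -0.19, 0, 0, 0, -1], [0, 0, -0.1, 0, 0, 0, -1], [0, 0, 0, 0, 0, 0, -1]],
  ],
)

```text
clock: 3.5
eef_pos: [523.6, 103.2, 269.8]
eef_rot: [-3.142, 0.0, -2.991]
wrist_force: [-0.1, 0.1, 0.4]
finger_gap: 94.1
finger_force: 0.0
```

```bash
python3 - <<'E'
from b import *
s=manip.read_state();print(s['eef_pos'],TR(s['eef_pos']),s['joints'].round(2))
w=W(-105,5);delta(w[0],w[1],206,a+np.pi/2)
E
```

```text
[523.62387033 103.22394815 269.83546   ] [1.000e-01 1.363e+02] [ 0.13  0.42  1.7  -0.    1.02 -1.6 ]
clock 3.5 pose [523.6 103.2 269.8] turn [-0.     0.     0.001] shift (tool now) [ 2.631 -3.279  1.596] (tool after turn) [ 2.627 -3.282  1.596]
```

Call:
step_arm(
  increments=[
    [[0, 0, 0, 0.66, -0.82, 0, -1], [0, 0, 0, 0.66, -0.82, 0, -1], [0, 0, 0, 0.66, -0.82, 0, -1], [0, 0, 0, 0.66, -0.82, 0, -1], [0, 0, 0, 0, 0, 0.8, -1]],
  ],
)

```text
clock: 4.0
eef_pos: [438.0, -45.2, 240.4]
eef_rot: [-3.139, 0.006, -2.998]
wrist_force: [1.0, 0.8, -1.4]
finger_gap: 94.0
finger_force: 0.0
```

Call:
step_arm(
  increments=[
    [[0, 0, 0, 0, 0, 0.8, -1], [0, 0, 0, -0.25, 0, 0, -1], [0, 0, 0, -0.25, 0, 0, -1], [0, 0, 0, -0.25, 0, 0, -1], [0, 0, 0, -0.25, 0, 0, -1]],
  ],
)

```text
clock: 4.5
eef_pos: [479.6, -36.1, 207.0]
eef_rot: [-3.141, 0.001, -2.992]
wrist_force: [-2.6, 1.7, 1.7]
finger_gap: 94.1
finger_force: 1.3
```

```bash
python3 - <<'E'
from b import *
from m import boardmeas
s=manip.read_state();print(s['eef_pos'],TR(s['eef_pos']),s['wrist_force'].round(2))
c=grab('scene');boardmeas(c,'scene');save(c,'scene2.png')
c=grab('side');boardmeas(c,'side')
E
```

```text
[479.57749168 -36.07812734 207.01513889] [-64.3   5.1] [-2.61  1.73  1.67]
scene bamboo px [294. 265.] n 3109 rect [555.7 -20.1] [122.4 201.3] 16.6 slope [0.157 0.047] z at mid 20.4 box [[468.0, 59.0], [526.0, -134.0], [643.0, -99.0], [586.0, 94.0]]
side bamboo px [326. 237.] n 2856 rect [555.1 -20.1] [119.8 205.8] 16.1 slope [0.153 0.043] z at mid 21.8 box [[469.0, 62.0], [526.0, -136.0], [641.0, -102.0], [584.0, 95.0]]
```

Call:
step_arm(
  increments=[
    [[0, 0, 0, -0.11, 0, 0, -1], [0, 0, 0, -0.11, 0, 0, -1], [0, 0, 0, -0.11, 0, 0, -1], [0, 0, 0, -0.11, 0, 0, -1], [0, 0, 0, 0, 0, 0, -1]],
  ],
)

```text
clock: 5.1
eef_pos: [496.2, -33.9, 205.9]
eef_rot: [-3.141, 0.001, -2.992]
wrist_force: [-0.2, -0.6, -0.5]
finger_gap: 93.8
finger_force: 0.0
```

```bash
python3 - <<'E'
from b import *
from m import boardmeas
s=manip.read_state();print(s['eef_pos'],TR(s['eef_pos']),s['wrist_force'].round(2))
c=grab('scene');boardmeas(c,'scene');save(c,'scene3.png')
w=W(15,145);delta(w[0],w[1],206,a)
E
```

```text
[496.21865833 -33.86678    205.93731786] [-47.5   4.8] [-0.25 -0.56 -0.5 ]
scene bamboo px [292. 269.] n 2981 rect [561.2 -25.1] [111.6 200. ] 9.4 slope [0.004 0.   ] z at mid 11.0 box [[490.0, 64.0], [522.0, -133.0], [633.0, -115.0], [600.0, 83.0]]
clock 5.15 pose [495.9 -33.9 205.9] turn [0.    0.    1.999] shift (tool now) [-1.567  3.506 -0.004] (tool after turn) [ 3.505  1.569 -0.004]
```

Call:
step_arm(
  increments=[
    [[0, 0, 0, -0.05, 0, 0, -1], [0, 0, 0, -0.04, 0, 0, -1], [0, 0, 0, -0.04, 0, 0, -1], [0, 0, 0, 0, 0, 0, -1], [0, 0, 0, 0, 0, 0, -1]],
  ],
)

```text
clock: 5.65
eef_pos: [500.5, -33.1, 205.7]
eef_rot: [3.141, -0.002, -2.992]
wrist_force: [-7.0, -0.4, 2.6]
finger_gap: 94.2
finger_force: 3.1
```

```bash
python3 - <<'E'
from b import *
s=manip.read_state();print(TR(s['eef_pos']),s['wrist_force'].round(2))
E
```

```text
[-43.1   4.9] [-7.04 -0.4   2.64]
```

Call:
step_arm(
  increments=[
    [[0, 0, 0, 0.3, 0, 0, -1], [0, 0, 0, 0.5, 0, 0, -1], [0, 0, 0.19, 0, 0, -0.9, -1], [0, 0, 0.19, 0, 0, -0.9, -1], [0, 0, 0.19, 0, 0, 0, -1]],
  ],
)

```text
clock: 6.15
eef_pos: [470.0, -38.0, 282.0]
eef_rot: [3.141, 0.007, 2.837]
wrist_force: [0.2, 0.0, 0.2]
finger_gap: 93.9
finger_force: 0.0
```

```bash
python3 - <<'E'
from b import *
from m import boardmeas
s=manip.read_state();print(TR(s['eef_pos']),s['wrist_force'].round(2))
ims=[]
for n in('scene','side'):
    c=grab(n);boardmeas(c,n);ims.append(c['frame'])
f=lambda x:cv2.resize(x,(400,400),interpolation=cv2.INTER_CUBIC)
cv2.imwrite('pics/seat.png',np.hstack([f(ims[0][200:330,215:370]),f(ims[1][185:315,260:400])])[...,::-1])
E
```

```text
[-74.    4.6] [0.25 0.04 0.17]
scene bamboo px [292. 269.] n 2920 rect [563.7 -26. ] [106.5 200.2] 9.1 slope [0.003 0.001] z at mid 11.0 box [[495.0, 64.0], [527.0, -133.0], [632.0, -116.0], [600.0, 81.0]]
side bamboo px [321. 238.] n 2882 rect [568.5 -24.6] [119.1 204.5] 8.6 slope [ 0.001 -0.002] z at mid 12.4 box [[494.0, 68.0], [525.0, -135.0], [643.0, -117.0], [612.0, 85.0]]
```

View pics/seat.png

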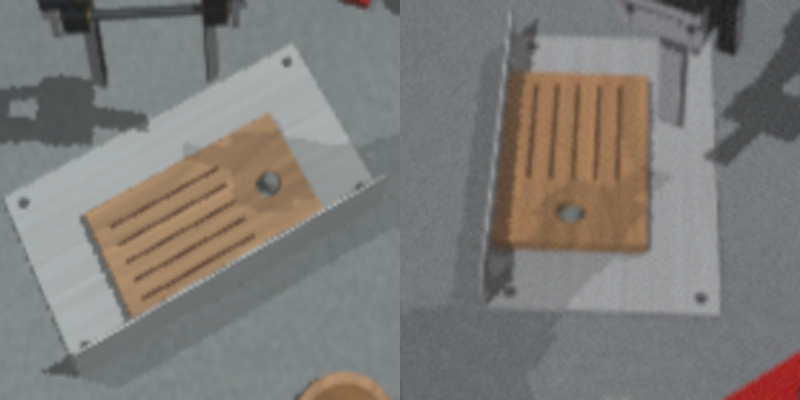

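The seat crop shows the board flat and square along the upstand, with the stud inside the hole at (268,183) left and (570,212) right. Next I'll fix the dispenser's position and approach it by the cap.

```bash
python3 - <<'E'
from b import *
cs=[]
for n in('scene','side'):
    c=np.load(n+'.npy',allow_pickle=True).item();P=world(c);hsv=cv2.cvtColor(c['frame'],cv2.COLOR_RGB2HSV)
    m=(P[...,2]>133)&(P[...,2]<145)&(hsv[...,1]<60)&(abs(P[...,0]-475)<50)&(abs(P[...,1]-345)<50)
    p=P[m][:,:2].astype(np.float32);cc=cv2.minEnclosingCircle(p);print(n,m.sum(),cc,p.mean(0),P[m][:,2].mean());cs.append(p.mean(0))
d=np.mean(cs,0);print(d);delta(d[0],d[1],420,a)
E
```

```text
scene 179 ((474.6661682128906, 344.6207580566406), 22.717891693115234) [475.487  343.8014] 135.6678965169537
side 446 ((472.8491516113281, 345.1181640625), 23.698503494262695) [471.9397 346.0024] 136.40635579289128
[473.71335 344.90192]
clock 6.25 pose [469.3 -37.9 278.7] turn [0.002 0.002 1.426] shift (tool now) [ 2.725  9.173 -3.536] (tool after turn) [ 9.446  1.537 -3.533]
```

Call:
step_arm(
  increments=[
    [[0, 0, 0.19, 0, 0, -0.8, -1], [0, 0, 0.19, 0, 0, -0.8, -1], [0, 0, 0.19, 0, 0, -0.8, -1], [0, 0, 0.19, 0, 0, -0.7, -1], [0, 0, 0.19, 0, 0, 0, -1]],
  ],
)

```text
clock: 6.75
eef_pos: [469.5, -37.9, 404.6]
eef_rot: [3.138, 0.003, 2.096]
wrist_force: [0.5, 0.3, -0.3]
finger_gap: 94.2
finger_force: 0.0
```

Call:
step_arm(
  increments=[
    [[0, 0, 0.19, 0, 0, 0, -1], [0, 0, 0.19, 0, 0, 0, -1], [0, 0, 0.1, 0, 0, 0, -1], [0, 0, 0, 0, 0, 0, -1]],
  ],
)

```text
clock: 7.15
eef_pos: [469.3, -37.9, 401.1]
eef_rot: [-3.14, -0.0, 1.723]
wrist_force: [-0.7, 0.1, 0.5]
finger_gap: 94.3
finger_force: 0.0
```

```bash
python3 - <<'E'
from b import *
delta(473.7,344.9,400,a)
E
```

```text
clock 7.15 pose [469.3 -37.9 401.1] turn [-0.002 -0.001  0.003] shift (tool now) [9.442 1.561 0.028] (tool after turn) [9.446 1.537 0.026]
```

Call:
step_arm(
  increments=[
    [[0, 0, 0, 0.94, 0.155, 0, -1], [0, 0, 0, 0.94, 0.155, 0, -1], [0, 0, 0, 0.94, 0.155, 0, -1], [0, 0, 0, 0.94, 0.155, 0, -1], [0, 0, 0, 0.94, 0.155, 0, -1]],
  ],
)

```text
clock: 7.65
eef_pos: [471.8, 154.2, 401.3]
eef_rot: [-3.141, 0.0, 1.726]
wrist_force: [0.5, 0.2, 0.6]
finger_gap: 93.7
finger_force: 0.0
```

Call:
step_arm(
  increments=[
    [[0, 0, 0, 0.94, 0.155, 0, -1], [0, 0, 0, 0.94, 0.155, 0, -1], [0, 0, 0, 0.94, 0.155, 0, -1], [0, 0, 0, 0.94, 0.155, 0, -1], [0, 0, 0, 0.94, 0.155, 0, -1]],
  ],
)

```text
clock: 8.15
eef_pos: [474.4, 344.9, 401.1]
eef_rot: [-3.141, 0.0, 1.726]
wrist_force: [0.0, -1.3, 0.3]
finger_gap: 94.0
finger_force: 0.0
```

Call:
step_arm(
  increments=[
    [[0, 0, 0, 0, 0, 0, -1], [0, 0, 0, 0, 0, 0, -1]],
  ],
)

```text
clock: 8.35
eef_pos: [474.5, 343.6, 400.8]
eef_rot: [-3.14, 0.001, 1.726]
wrist_force: [-0.1, -0.2, 0.4]
finger_gap: 94.2
finger_force: 0.0
```

```bash
python3 - <<'E'
from b import *
delta(473.7,344.9,303,a)
c=grab('wrist');P=world(c);hsv=cv2.cvtColor(c['frame'],cv2.COLOR_RGB2HSV)
m=(P[...,2]>130)&(P[...,2]<145)&(hsv[...,1]<60)&(abs(P[...,0]-475)<40)&(abs(P[...,1]-345)<40)
p=P[m][:,:2].astype(np.float32)
if len(p):print(m.sum(),cv2.minEnclosingCircle(p),p.mean(0),P[m][:,2].mean())
E
```

```text
clock 8.35 pose [474.5 343.6 400.8] turn [-0.002  0.001  0.006] shift (tool now) [ 0.038 -0.012  2.446] (tool after turn) [ 0.036 -0.015  2.446]
4417 ((472.119384765625, 346.0681457519531), 23.060739517211914) [471.92386 347.23962] 135.6287882713215
```

Call:
step_arm(
  increments=[
    [[0, 0, 0, 0.05, -0.03, 0.8, -1], [0, 0, 0, 0, 0, 0.8, -1], [0, 0, 0, 0, 0, 0.6, -1], [0, 0, 0, 0, 0, 0.24, -1], [0, 0, 0, 0, 0, 0, -1]],
  ],
)

```text
clock: 8.9
eef_pos: [473.3, 344.2, 303.6]
eef_rot: [-3.14, 0.001, 1.72]
wrist_force: [-0.4, 0.4, 0.9]
finger_gap: 94.5
finger_force: 0.0
```

Call:
step_arm(
  increments=[
    [[0, 0, 0, 0, 0, 0, 0.2], [0, 0, 0, 0, 0, 0, 0.5], [0, 0, 0, 0, 0, 0, 0.5], [0, 0, 0, 0, 0, 0, 0.5], [0, 0, 0, 0, 0, 0, 0.5]],
  ],
  newtons=15,
)

```text
clock: 9.4
eef_pos: [473.1, 345.0, 304.5]
eef_rot: [3.141, -0.0, 1.72]
wrist_force: [0.5, -0.3, 0.1]
finger_gap: 57.7
finger_force: 0.0
```

Call:
step_arm(
  increments=[
    [[0, 0, 0, 0, 0, 0, 0.5], [0, 0, 0, 0, 0, 0, 0.5], [0, 0, 0, 0, 0, 0, 0.5], [0, 0, 0, 0, 0, 0, 0.5], [0, 0, 0, 0, 0, 0, 0.5]],
  ],
)

```text
clock: 9.9
eef_pos: [473.1, 345.0, 304.3]
eef_rot: [-3.141, -0.0, 1.72]
wrist_force: [-1.5, -0.2, 1.7]
finger_gap: 45.7
finger_force: 15.0
```

Call:
step_arm(
  increments=[
    [[0, 0, 0, 0, 0, -0.2, 0.5], [0, 0, 0, 0, 0, -0.5, 0.5], [0, 0, 0, 0, 0, -0.6, 0.5], [0, 0, 0, 0, 0, -0.5, 0.5], [0, 0, 0, 0, 0, 0, 0.5]],
  ],
)

```text
clock: 10.4
eef_pos: [473.3, 345.0, 379.1]
eef_rot: [3.137, -0.002, 1.72]
wrist_force: [-0.1, 0.6, -3.7]
finger_gap: 45.7
finger_force: 15.0
```

```bash
python3 - <<'E'
from b import *
s=manip.read_state();print(s['eef_pos'],s['wrist_force'].round(1),s['finger_gap'],s['finger_force'])
w=W(25,-22);print(w);delta(w[0],w[1],376,a)
for n in ('scene','side'):
    c=grab(n);P=world(c);m=(P[...,2]>30)&(P[...,2]<250)&(abs(P[...,0]-473)<45)&(abs(P[...,1]-345)<45)&(c['range_z']>0)
    hsv=cv2.cvtColor(c['frame'],cv2.COLOR_RGB2HSV);m&=(hsv[...,1]<50)&(hsv[...,2]>70)
    for lo in range(60,200,20):
        q=P[m&(P[...,2]>lo)&(P[...,2]<lo+20)]
        if len(q)>20:print(n,lo,len(q),q.min(0).round(),q.max(0).round())
E
```

```text
[473.25636204 345.01478976 379.108037  ] [-0.1  0.6 -3.7] 45.70809414163456 14.999598562717438
[571.87654856 -49.54727392]
clock 10.4 pose [473.3 345.  379.1] turn [ 0.005 -0.002 -0.001] shift (tool now) [-10.121   0.972   0.063] (tool after turn) [-10.122   0.966   0.078]
scene 60 25 [466. 317.  73.] [505. 356.  80.]
scene 80 124 [464. 316.  80.] [506. 368. 100.]
scene 100 130 [464. 315. 100.] [509. 368. 120.]
scene 120 131 [463. 315. 120.] [507. 369. 140.]
scene 140 143 [463. 314. 140.] [507. 374. 160.]
scene 160 195 [454. 315. 160.] [506. 367. 180.]
scene 180 123 [441. 323. 180.] [513. 360. 200.]
side 60 58 [444. 341.  71.] [499. 374.  80.]
side 80 241 [443. 342.  80.] [500. 376. 100.]
side 100 257 [443. 337. 100.] [500. 376. 120.]
side 120 261 [444. 340. 120.] [500. 376. 140.]
side 140 308 [443. 334. 140.] [503. 376. 160.]
side 160 410 [445. 336. 160.] [502. 375. 180.]
side 180 311 [438. 345. 181.] [506. 369. 200.]
```

Call:
step_arm(
  increments=[
    [[0, 0, 0, -0.3, 0.03, 0, 0.5], [0, 0, 0, -0.6, 0.06, 0, 0.5], [0, 0, 0, -0.7, 0.06, 0, 0.5], [0, 0, 0, -0.7, 0.07, 0, 0.5], [0, 0, 0, -0.7, 0.07, 0, 0.5]],
  ],
)

```text
clock: 11.0
eef_pos: [502.6, 226.2, 375.0]
eef_rot: [-3.14, 0.001, 1.72]
wrist_force: [0.3, -0.0, -2.9]
finger_gap: 46.0
finger_force: 15.0
```

Call:
step_arm(
  increments=[
    [[0, 0, 0, -0.7, 0.07, 0, 0.5], [0, 0, 0, -0.7, 0.06, 0, 0.5], [0, 0, 0, -0.7, 0.06, 0, 0.5], [0, 0, 0, -0.7, 0.07, 0, 0.5], [0, 0, 0, -0.7, 0.07, 0, 0.5]],
  ],
)

```text
clock: 11.5
eef_pos: [536.3, 89.6, 375.1]
eef_rot: [-3.14, 0.0, 1.72]
wrist_force: [0.2, -0.2, -3.2]
finger_gap: 45.6
finger_force: 15.0
```

Call:
step_arm(
  increments=[
    [[0, 0, 0, -0.7, 0.07, 0, 0.5], [0, 0, 0, -0.7, 0.07, 0, 0.5], [0, 0, 0, -0.7, 0.07, 0, 0.5], [0, 0, 0, -0.7, 0.07, 0, 0.5], [0, 0, 0, -0.5, 0.06, 0, 0.5]],
  ],
)

```text
clock: 12.0
eef_pos: [569.2, -39.4, 374.9]
eef_rot: [-3.14, -0.0, 1.719]
wrist_force: [-0.4, 0.2, -3.4]
finger_gap: 45.4
finger_force: 15.0
```

```bash
python3 - <<'E'
from b import *
from m import boardmeas
s=manip.read_state();print(s['eef_pos'],s['wrist_force'].round(1),s['finger_gap'],s['finger_force'])
w=W(25,-22);delta(w[0],w[1],317.5,a)
E
```

```text
[569.2391042  -39.35558161 374.93779766] [-0.4  0.2 -3.4] 45.421481379499376 14.999930709600449
clock 12.0 pose [569.2 -39.4 374.9] turn [-0.003 -0.    -0.002] shift (tool now) [-0.262  0.03   1.436] (tool after turn) [-0.262  0.027  1.436]
```

Call:
step_arm(
  increments=[
    [[0, 0, 0, -0.27, 0.03, 0, 0.5], [0, 0, 0, 0, 0, 0.5, 0.5], [0, 0, 0, 0, 0, 0.5, 0.5], [0, 0, 0, 0, 0, 0.25, 0.5], [0, 0, 0, 0, 0, 0, 0.5]],
  ],
)

```text
clock: 12.5
eef_pos: [571.9, -47.4, 324.7]
eef_rot: [-3.139, -0.001, 1.72]
wrist_force: [-0.2, 0.4, -2.9]
finger_gap: 45.6
finger_force: 15.0
```

Call:
step_arm(
  increments=[
    [[0, 0, 0, 0, 0, 0.1, 0.5], [0, 0, 0, 0, 0, 0.05, 0.5], [0, 0, 0, 0, 0, 0, 0.5], [0, 0, 0, 0, 0, 0, 0.5]],
  ],
)

```text
clock: 12.9
eef_pos: [572.2, -47.4, 320.6]
eef_rot: [3.141, 0.0, 1.72]
wrist_force: [-0.2, 0.5, -3.4]
finger_gap: 45.9
finger_force: 15.0
```

```bash
python3 - <<'E'
from b import *
s=manip.read_state();print(s['eef_pos'],TR(s['eef_pos']),s['wrist_force'].round(1),s['moment'].round(2))
c=grab('side');cv2.imwrite('pics/set.png',cv2.resize(c['frame'][120:310,240:440],(800,600))[...,::-1])
E
```

```text
[572.20409109 -47.43237572 320.63945322] [ 25.6 -20. ] [-0.2  0.5 -3.4] [ 0.03 -0.    0.02]
```

View pics/set.png

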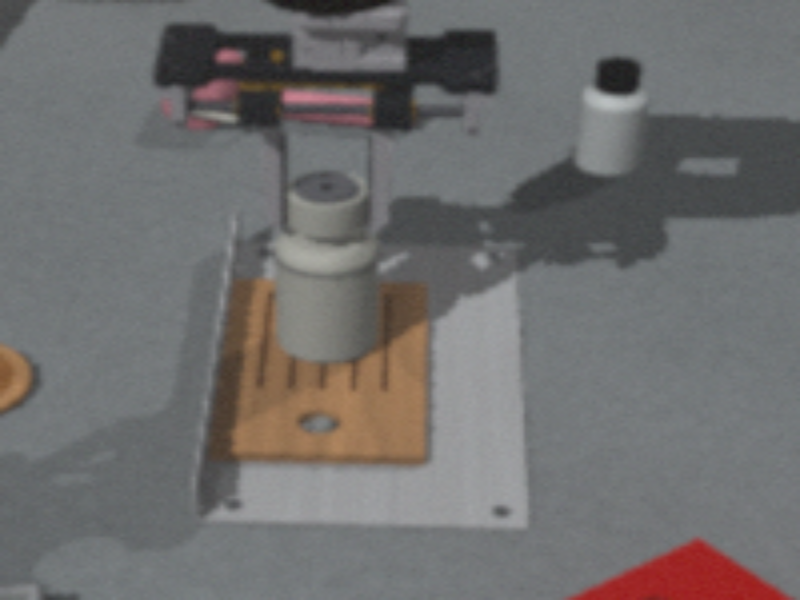

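The crop shows the dispenser upright over the middle of the board, its base at about (328,345), and the hole clear at (320,422). It needs to come down about 4 mm more, so I'll lower gently.

Call:
step_arm(
  increments=[
    [[0, 0, 0, 0, 0, 0.04, 0.5], [0, 0, 0, 0, 0, 0.03, 0.5], [0, 0, 0, 0, 0, 0.02, 0.5], [0, 0, 0, 0, 0, 0, 0.5], [0, 0, 0, 0, 0, 0, 0.5]],
  ],
)

```text
clock: 13.45
eef_pos: [572.2, -47.5, 316.7]
eef_rot: [3.142, -0.0, 1.72]
wrist_force: [-0.3, 0.5, -3.0]
finger_gap: 45.4
finger_force: 15.0
```

Call:
step_arm(
  increments=[
    [[0, 0, 0, 0, 0, 0.012, 0.5], [0, 0, 0, 0, 0, 0.012, 0.5], [0, 0, 0, 0, 0, 0, 0.5], [0, 0, 0, 0, 0, 0, 0.5]],
  ],
)

```text
clock: 13.85
eef_pos: [572.2, -47.5, 316.2]
eef_rot: [3.141, 0.0, 1.72]
wrist_force: [-2.8, -0.4, 6.1]
finger_gap: 45.7
finger_force: 15.0
```

Call:
step_arm(
  increments=[
    [[0, 0, 0, 0, 0, -0.01, 0.5], [0, 0, 0, 0, 0, 0, -0.1], [0, 0, 0, 0, 0, 0, -0.2], [0, 0, 0, 0, 0, 0, -0.5], [0, 0, 0, 0, 0, 0, -1]],
  ],
)

```text
clock: 14.35
eef_pos: [572.2, -47.5, 316.0]
eef_rot: [-3.142, -0.0, 1.72]
wrist_force: [-0.5, -0.5, -0.6]
finger_gap: 69.3
finger_force: 0.0
```

Call:
step_arm(
  increments=[
    [[0, 0, 0, 0, 0, 0, -1], [0, 0, 0, 0, 0, 0, -1], [0, 0, 0, 0, 0, 0, -1], [0, 0, 0, 0, 0, 0, -1], [0, 0, 0, 0, 0, 0, -1]],
  ],
)

```text
clock: 14.85
eef_pos: [572.2, -47.5, 316.1]
eef_rot: [-3.142, -0.0, 1.72]
wrist_force: [-0.3, 0.2, -1.0]
finger_gap: 94.1
finger_force: 0.0
```

Call:
step_arm(
  increments=[
    [[0, 0, 0, 0, 0, -0.4, -1], [0, 0, 0, 0, 0, -0.8, -1], [0, 0, 0, 0, 0, -0.8, -1], [0, 0, 0, 0, 0, -0.6, -1], [0, 0, 0, 0, 0, 0, -1]],
  ],
)

```text
clock: 15.35
eef_pos: [572.2, -47.4, 423.6]
eef_rot: [3.136, 0.002, 1.72]
wrist_force: [-0.2, 0.2, -0.5]
finger_gap: 93.6
finger_force: 0.0
```

Call:
step_arm(
  increments=[
    [[0, 0, 0, 0, 0, 0, -1], [0, 0, 0, 0, 0, 0, -1], [0, 0, 0, 0, 0, 0, -1], [0, 0, 0, 0, 0, 0, -1], [0, 0, 0, 0, 0, 0, -1]],
  ],
)

```text
clock: 15.85
eef_pos: [572.2, -47.5, 419.6]
eef_rot: [-3.141, -0.0, 1.72]
wrist_force: [-0.2, 0.8, -0.2]
finger_gap: 94.2
finger_force: 0.0
```

```bash
python3 - <<'E'
from b import *
from m import boardmeas
ims=[]
for n in('scene','side'):
    c=grab(n);boardmeas(c,n);P=world(c);ims.append(c['frame'])
    hsv=cv2.cvtColor(c['frame'],cv2.COLOR_RGB2HSV)
    m=(P[...,2]>140)&(P[...,2]<156)&(abs(P[...,0]-572)<40)&(abs(P[...,1]+47)<40)
    p=P[m][:,:2].astype(np.float32)
    if len(p):cc=cv2.minEnclosingCircle(p);print(n,'cap',cc,TR(cc[0]),P[m][:,2].max())
cv2.imwrite('pics/end.png',np.hstack([cv2.resize(ims[0][190:330,200:380],(400,400)),cv2.resize(ims[1][130:310,250:430],(400,400))])[...,::-1])
E
```

```text
scene bamboo px [294. 270.] n 2147 rect [563.1 -25.5] [106.1 200. ] 8.5 slope [0.005 0.   ] z at mid 10.9 box [[496.0, 66.0], [525.0, -132.0], [630.0, -117.0], [601.0, 81.0]]
scene cap ((573.5115966796875, -47.5052490234375), 23.81563377380371) [ 26.9 -20.2] 151.28873393047195
side bamboo px [320. 242.] n 2206 rect [568.6 -25. ] [119.2 208.5] 8.6 slope [-0. -0.] z at mid 12.4 box [[494.0, 69.0], [525.0, -137.0], [643.0, -119.0], [612.0, 87.0]]
side cap ((572.3806762695312, -46.15037155151367), 24.439315795898438) [ 26.  -18.7] 153.60632749693787
```

View pics/end.png

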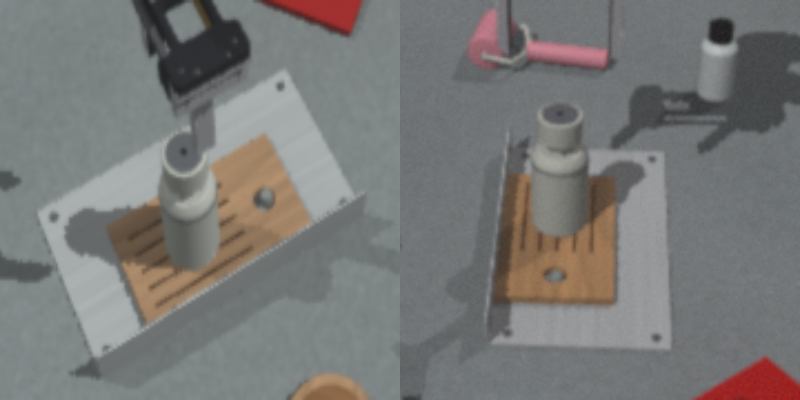

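The last picture shows the dispenser upright on the flat, square board at (190,240) left and (560,205) right. The stud is in the hole at (265,198), and the gripper is clear.

```bash
python3 -c "
from cell import workorder
print(workorder.sign_off())"
```

```text
the job is handed in; nothing more can be done
None
```

The board is seated over the stud, flat and square along the rear upstand, with the push dispenser upright on the wood and clear of the hole; I touched nothing else on the ledge and handed the job in at about 16 s on the robot's clock.

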